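Close up the slip tank

TASK

The rinsed casting-slip tank is finished with for the day: close it up. Shut its lid, swing the hasp right over so that it lies flat over the catch, and turn the tap's lever fully shut, square across its pipe. Leave the bowl, the pot and the brush where they are.

Things in the scene. Friction and masses are not known exactly. Their poses are not given: they have to be found in the camera images.
- tank: Steel slip tank, fixed: a box 260 mm (x) by 240 mm (y), 170 mm high. Origin: centre of its underside, on the table. Its -x side is the front, roughly facing the robot; z is up; a brass pipe with the tap leaves its +y side. The front 75 mm of the top is a fixed deck with the catch; the rest is the hinged lid, level with the deck when shut.
- lid (a joint): The tank's lid: steel plate 186 mm (x) by 240 mm (y), 8 mm thick, hinged along the tank's rear (+x) top edge. 0 = shut, grows as the front edge rises, to 1.4. Stiff: it stays where it is left; 1 to 4 N down near the front edge closes it. The hasp sits at the middle of its front edge; its top is bare on either side.
- lid_edge (a point): Middle of the lid's front edge, on its top surface. The lid's hinge axis lies 186 mm from it, along the tank's y axis, at tank x = +130 mm, 170 mm above the table. The point's axes are the lid's, equal to the tank's when the lid is shut.
- hasp (a joint): Hasp on the lid: dark steel strap 36 mm wide, 4 mm thick, with a 14 by 33 mm slot and a rolled end 10 mm in diameter, 36 mm long. Turns about an axis along the tank's y: 0 = folded back flat on the lid (to the tank's +x), pi/2 = square to the lid, pi = to the tank's -x, flat over the catch (stops at 0 and pi). Stays where it is left; 1 to 2 N at the tip moves it.
- hasp_hinge (a point): Centre of the hasp's hinge axis, on the lid 11 mm behind its front edge and 10 mm above its top (180 mm above the table, at tank x = -45 mm, when the lid is shut).
- hasp_tip (a point): Centre of the hasp's rolled edge, 88 mm from the hinge axis. With the hasp home it stands 180 mm above the table, 10 mm above the deck's level and just beyond the deck's front edge. It can be pinched across the strap's 36 mm width (along the tank's y) and swings round in that grip.
- catch (a point): Top of the catch, a steel loop of 5 mm bar, 21 mm long in the tank's x and 5 mm wide, standing 26 mm above the deck at tank x = -95 mm (50 mm in front of the hasp's hinge); under it is a foot 30 by 30 mm, 6 mm high. The hasp's slot passes over the loop.
- valve (a joint): The tap's quarter-turn lever, turning about an upright stem: 0 = open, lever along the pipe (pointing to the tank's +y); pi/2 = shut, lever square to the pipe, pointing to the tank's -x (front). It grows counter-clockwise seen from above. Stops at 0 and pi/2; friction keeps it where it is left; about 2 to 3 N near its end turns it.
- valve_stem (a point): Point on the stem's axis at the mid-height of the lever, 124 mm above the table, 90 mm out from the tank's +y wall.
- valve_end (a point): Outer end of the lever, 110 mm from the stem's axis. The lever's black grip is 16 mm wide and 14 mm high, from 25 to 110 mm from the axis; the brass pipe and tap below it reach no higher than 105 mm above the table, the stem excepted.
- bowl: Bystander: terracotta bowl, 110 mm across, 45 mm high, under the tap's spout. Origin at the centre of its underside.
- pot: Bystander: white pot, 70 mm across, 80 mm high. Origin at the centre of its underside.
- brush: Bystander: brush, 200 mm long, lying on the table along the tank's -y side. Origin at its middle underneath, length along its own x.

How it is judged:
By the outcome, as a careful person would: the job done as asked, in the order asked, and still so for the second after the job is handed in, with the robot touching nothing.
It also fails if it takes over 64 s, if anything falls off the work surface, if the arm or the gripper's body presses on something with over 40 N, if the wrist force passes 120 N, or if a joint passes its speed limit or range.

ROBOT

A 6-joint arm with a two-finger parallel gripper is mounted at the origin on the work surface. World frame = base frame: x ahead of the robot, y to its left, z up, the work surface at z = 0. Lengths are in mm, angles in rad, forces in N, time in s.
With the tool pointing down it reaches from about 275 to 750 mm from the base axis. Payload 10.2 kg.
Tool frame: the origin (TCP) lies between the finger pads; the fingertips stand 8 mm ahead of it and the grasp point (between the pads) lies 11 mm behind it; z points along the fingers, y is the line along which they close (so a half turn about z gives the same grasp; the last joint's range is limited). The gripper opens to 85 mm and grips with 20 to 120 N. Pads are 22 mm wide; open, the fingers measure 114 mm over their backs; the gripper's body (76 mm by 85 mm) begins 54 mm behind the grasp point. The pads swing forward as they close: fully open they stand 13 mm farther back than shut.
Start: joints at [-1.51, 0.313, 1.498, -0, 1.331, -0.223], TCP at [146.99, -504.009, 239.294] pointing down, gripper open.
Joint ranges: [-2.94, 2.94], [-0.97, 2.17], [0.19, 2.56], [-1.23, 4.37], [0.02, 3.11], [-2.88, 2.88]. Speed limits (rad/s): [2.39, 2.39, 3.01, 3.14, 3.14, 3.14].

INTERFACE

Orientations are given as a unit quaternion [w, x, y, z].
In Python, from rig import * gives the robot as it stands.
- The arm moves only by the shell command python3 -m handwheel 'ROWS' [FORCE]. ROWS is JSON, a list that holds one entry, the list of rows, each a list of 7 numbers: the shift along the world's x, y, z in mm, then the turn, a rotation vector about the world's x, y, z in degrees, then the opening, from -1 (shut) to 1 (fully open). A call has 1 to 8 rows; each row shifts and turns the commanded pose from where the row before left it; what a row does not reach is not made up. A row lasts 1/8 s, in which the tool goes at most 62.5 mm and 10.7 degrees, less where a joint would pass 70% of its speed; a pose out of reach is approached as far as the arm can. A call is refused whole if a number of a shift passes 62.5 or a number of a turn 10.7, either way. A call with a gripper value outside its range is refused whole. The fingers move at their own pace and stop on an object; FORCE is the grip in N (left out, the last holds). Time passes only in rows, so rows that do not move let the fingers close. It gives the time, the measured TCP pose, the force, the opening and the grip force at its end, in the units of the state.
- sense(): the state, without advancing time (a new reading comes with each control period).
- capture(name): name is "side" or "top"; returns a dict with "image" (400x640x3 uint8, red, green, blue), "fx", "fy", "cx", "cy" (pixels), "dist_coeffs" ([k1, k2, p1, p2, k3] as OpenCV has them; the pictures are not rectified), "rvec" (rotation vector, rad) and "tvec" (3), from world to camera coordinates, as OpenCV has them. Camera axes: x right, y down, z forward; pixel columns grow to the right and rows downward; lengths in mm; the calibration is good to about 2 mm. A picture is of the moment at which its call begins. There is no depth.
- finish_job(): hands the job in; it is judged then, once.
The state is a dict: "time_s": time; "joints": joint angles; "dq": joint speeds; "tau": joint torques, N m; "eef_pos": TCP position; "ee_rot": TCP orientation; "force": force on the tool from outside, world axes, zero at the start; "wrist_torque": the same for the moment, N m; "grip_width": opening from 0.0 (shut) to 1.0 (fully open); "grip_force": force on a finger pad.
Only numpy, scipy, OpenCV 4.12 (cv2) and the standard library are available. Lean on these libraries where they do the work, as an engineer would, in place of code of your own. Each camera call takes 0.05 s, during which the arm holds its last target. There are 200 camera calls.

## Working session

There is one attempt and no reset: what is moved stays moved. The work goes in short steps, Python scripts to look and compute and a shell command to move; the robot and the scene stay as the last step left them, time stands still between calls to the robot, and variables do not carry over. Pictures are saved under pics/ and viewed, at most 10 in all, crops included, and the job is handed in when it is done.

```bash
mkdir -p pics
python3 - <<'E'
from rig import *
import cv2,pickle
for n in("side","top"):
    c=capture(n); pickle.dump(c,open(f"pics/{n}0.pkl","wb")); cv2.imwrite(f"pics/{n}0.png",c["image"][:,:,::-1])
    print({k:v for k,v in c.items() if k!="image"})
s=sense();print(s["eef_pos"],s["ee_rot"],s["grip_width"],s["time_s"])
E
```

```text
{'fx': 458.2177937972652, 'fy': 458.2177937972652, 'cx': 318.3001620600136, 'cy': 204.14524511063985, 'dist_coeffs': array([-0.09497694,  0.        ,  0.        ,  0.        ,  0.        ]), 'rvec': array([ 1.06501606, -2.39576766,  1.01955049]), 'tvec': array([404.38755829, 436.8791971 , 687.34389166])}
{'fx': 503.9454165634257, 'fy': 503.9454165634257, 'cx': 317.98953190893207, 'cy': 197.28407627325566, 'dist_coeffs': array([-0.1613907,  0.       ,  0.       ,  0.       ,  0.       ]), 'rvec': array([ 2.17339908, -2.21314245,  0.07667422]), 'tvec': array([ -12.14579761,  615.7202438 , 1319.99497903])}
[ 146.97733082 -503.78374231  238.81256516] [-5.55937465e-04  9.89953959e-01  1.41388987e-01  5.91705405e-05] 1.0005567099737513 0.1
```

View pics/side0.png

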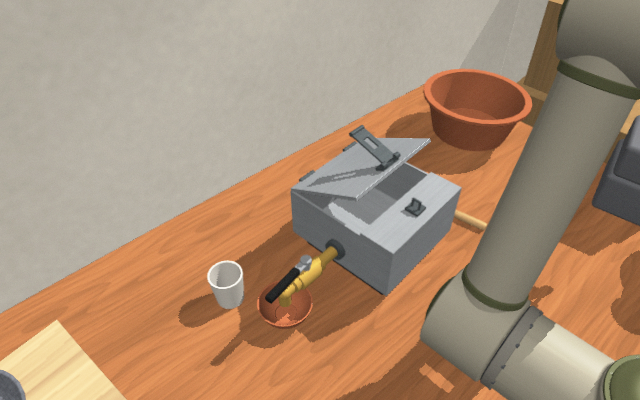

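View pics/top0.png

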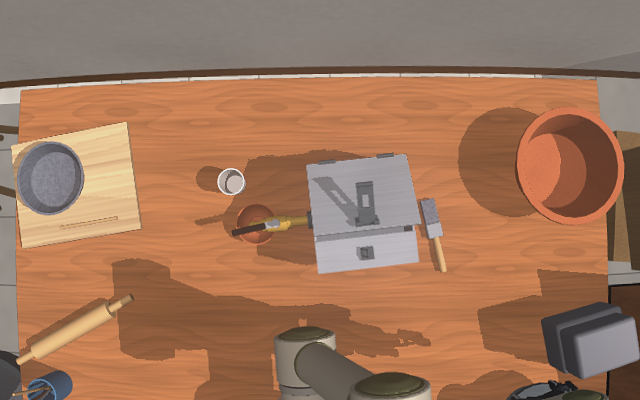

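Side view: the lid is part open, with its front edge running from (356,197) to (429,140). The hasp stands up from about (385,160) to (358,130), and the lever lies along the pipe. Top view: the deck's front edge runs from (319,273) to (419,262), and the lever end is near (233,234). I'll enlarge both for exact pixels.

Run:
```python
import cv2
a=cv2.imread("pics/top0.png")[145:285,225:425]; cv2.imwrite("pics/topc.png",cv2.resize(a,None,fx=4,fy=4,interpolation=cv2.INTER_CUBIC))
a=cv2.imread("pics/side0.png")[120:320,260:470]; cv2.imwrite("pics/sidec.png",cv2.resize(a,None,fx=3,fy=3,interpolation=cv2.INTER_CUBIC))
```

```text
(no output)
```

View pics/topc.png

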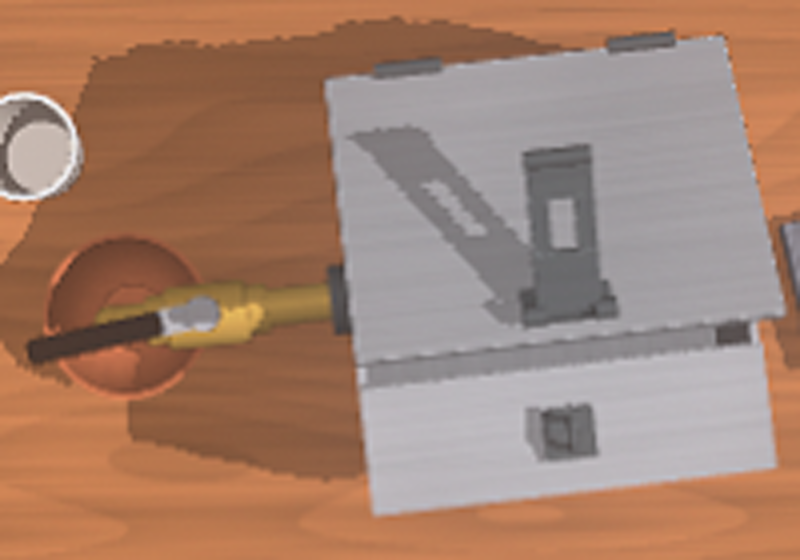

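View pics/sidec.png

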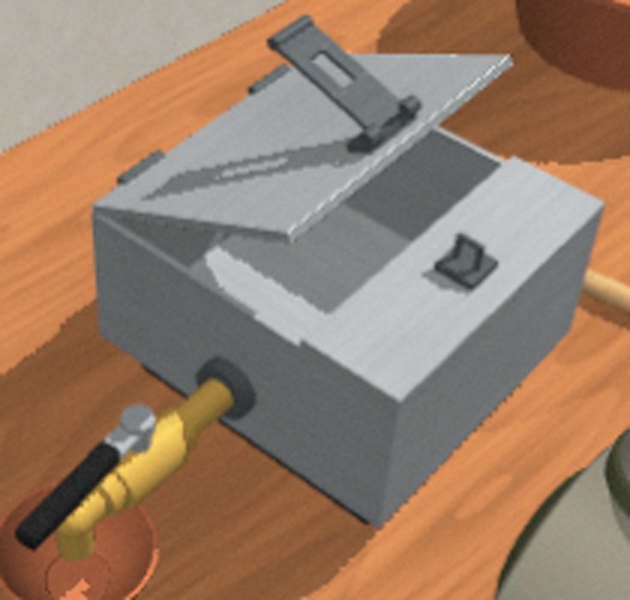

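The crops show these points. Top crop: deck front corners (376,515) and (776,466), hinge corners (326,80) and (725,37). Side crop: deck corners (400,402) and (603,206), lid front corners (291,240) and (511,60), hasp roll centre near (292,35).

```bash
cat > h.py <<'E'
import numpy as np,cv2,pickle
C={n:pickle.load(open(f"pics/{n}0.pkl","rb")) for n in("side","top")}
def ray(n,p):
    c=C[n];K=np.array([[c["fx"],0,c["cx"]],[0,c["fy"],c["cy"]],[0,0,1]])
    q=cv2.undistortPoints(np.array([[p]],float),K,c["dist_coeffs"])[0,0]
    R=cv2.Rodrigues(c["rvec"])[0];return -R.T@c["tvec"],R.T@np.r_[q,1]
def onz(n,p,z):
    o,d=ray(n,p);return o+d*(z-o[2])/d[2]
def tri(ps,pt):
    A=np.zeros((3,3));b=np.zeros(3)
    for o,d in(ray("side",ps),ray("top",pt)):
        d=d/np.linalg.norm(d);M=np.eye(3)-np.outer(d,d);A+=M;b+=M@o
    return np.linalg.solve(A,b)
T=lambda u,v:(225+(u+.5)/4-.5,145+(v+.5)/4-.5)
S=lambda u,v:(260+(u+.5)/3-.5,120+(v+.5)/3-.5)
E
python3 - <<'E'
from h import *
np.set_printoptions(precision=1,suppress=True)
tp=[onz("top",T(*p),170) for p in[(376,515),(776,466),(326,80),(725,37)]]
sp=[onz("side",S(*p),170) for p in[(400,402),(603,206),(95,208)]]
print("top",*tp);print("side",*sp)
f=[(tp[0]+sp[0])/2,(tp[1]+sp[1])/2,(tp[2]+sp[2])/2]
m=(f[0]+f[1])/2; d=f[0]-f[1]; yaw=np.arctan2(-d[0],d[1]); 
d2=f[2]-f[0]; yaw2=np.arctan2(d2[1],d2[0]);print("yaws",yaw,yaw2,np.linalg.norm(d),np.linalg.norm(d2))
yaw=(yaw+yaw2)/2
ex=np.array([np.cos(yaw),np.sin(yaw),0]);ey=np.array([-ex[1],ex[0],0])
c=((f[0]+ex*130-ey*120)+(f[1]+ex*130+ey*120)+(f[2]-ex*130-ey*120))/3; c[2]=0
print("tank",c,yaw)
loc=lambda p:np.array([(p-c)@ex,(p-c)@ey,p[2]])
for n,s,t in[("lid+y",(291,238),(358,363)),("lid-y",(511,60),(783,315)),("hasptip",(292,34),(558,155)),("hinge",(382,125),(568,302)),("catch",(468,242),(568,430)),("stem",(138,418),(192,312)),("levend",(28,535),(30,353))]:
    p=tri(S(*s),T(*t));print(n,p,loc(p))
for n,p in[("stem",(192,312)),("lev",(30,353)),("levin",(162,325))]:
    q=onz("top",T(*p),131);print(n,q,loc(q))
E
```

```text
top [427.3 -20.3 170. ] [ 450.5 -257.2  170. ] [684.    4.6 170. ] [ 706.1 -233.9  170. ]
side [426.  -18.5 170. ] [ 447.7 -253.3  170. ] [680.4   5.4 170. ]
yaws 0.09495362258787826 0.09518275449412533 236.9526877873911 256.70246472789273
tank [ 566.2 -125.6    0. ] 0.0950681885410018
lid+y [516.8 -12.  244. ] [-38.4 117.7 244. ]
lid-y [ 538.8 -247.8  246.2] [ -38.9 -119.1  246.2]
hasptip [ 626.4 -121.4  281. ] [ 60.3  -1.5 281. ]
hinge [ 548.7 -127.7  247.9] [-17.7  -0.5 247.9]
catch [ 474.6 -132.6  193.9] [-91.9   1.7 193.9]
stem [546.8  86.8 133.2] [  0.8 213.3 133.2]
levend [524.7 187.9 128.9] [-11.6 316.  128.9]
stem [548.7  89.  131. ] [  2.9 215.3 131. ]
lev [525.3 188.3 131. ] [-10.9 316.3 131. ]
levin [541.1 107.4 131. ] [ -2.9 234.3 131. ]
```

```bash
python3 -m handwheel '[[[0,0,30,0,0,0,-1],[0,0,30,0,0,0,-1],[40,30,0,0,0,-1.5,-1],[40,30,0,0,0,-1.5,-1],[40,30,0,0,0,-1.5,-1],[40,30,0,0,0,-1.5,-1],[40,30,0,0,0,-1.5,-1],[40,30,0,0,0,-1.5,-1]]]' 20; python3 -m handwheel '[[[40,30,0,0,0,-1.5,-1],[40,30,0,0,0,0,-1],[40,30,0,0,0,0,-1],[40,36,0,0,0,0,-1],[0,0,0,0,0,0,-1],[0,0,-15,0,0,0,-1],[0,0,0,0,0,0,-1]]]'
```

```text
time_s: 1.1
eef_pos: [388.1, -322.8, 299.1]
ee_rot: [-0.0, 0.998, 0.063, -0.0]
force: [-0.1, 0.1, -0.0]
grip_width: -0.0
grip_force: 0.0
time_s: 1.98
eef_pos: [545.9, -198.6, 282.6]
ee_rot: [-0.001, 0.999, 0.05, -0.001]
force: [-0.1, -0.1, 0.4]
grip_width: -0.004
grip_force: 0.0
```

```bash
python3 -m handwheel '[[[0,0,-12,0,0,0,-1],[0,0,-12,0,0,0,-1],[0,0,-12,0,0,0,-1],[0,0,-12,0,0,0,-1]]]'; python3 -m handwheel '[[[0,0,-12,0,0,0,-1],[0,0,-12,0,0,0,-1],[0,0,-12,0,0,0,-1],[0,0,-12,0,0,0,-1],[0,0,-4,0,0,0,-1],[0,0,0,0,0,0,-1]]]'
```

```text
time_s: 2.48
eef_pos: [546.9, -198.1, 235.6]
ee_rot: [0.0, 0.999, 0.05, 0.0]
force: [-0.1, 0.2, 1.3]
grip_width: 0.0
grip_force: 0.8
time_s: 3.22
eef_pos: [547.0, -198.0, 184.0]
ee_rot: [-0.0, 0.999, 0.05, -0.0]
force: [-0.4, 0.6, 1.2]
grip_width: -0.001
grip_force: 0.0
```

```bash
python3 -m handwheel '[[[0,0,-3,0,0,0,-1],[0,0,-2,0,0,0,-1],[0,0,-2,0,0,0,-1],[0,0,0,0,0,0,-1]]]'
```

```text
time_s: 3.72
eef_pos: [547.2, -198.1, 178.0]
ee_rot: [0.0, 0.999, 0.05, 0.001]
force: [-1.0, 0.5, 5.0]
grip_width: -0.001
grip_force: 2.6
```

```bash
python3 -m handwheel '[[[0,0,-2,0,0,0,-1],[0,0,-1,0,0,0,-1],[0,0,0,0,0,0,-1]]]';  python3 -m handwheel '[[[0,0,40,0,0,0,-1],[0,0,40,0,0,0,-1],[0,0,40,0,0,0,-1],[0,0,0,0,0,0,-1]]]'
python3 - <<'E'
from rig import *
import cv2,pickle
for n in("side","top"):
    c=capture(n);cv2.imwrite(f"pics/{n}1.png",c["image"][:,:,::-1])
a=cv2.imread("pics/side1.png")[100:300,260:470]; cv2.imwrite("pics/sidec1.png",cv2.resize(a,None,fx=3,fy=3,interpolation=cv2.INTER_CUBIC)[:600])
E
```

```text
time_s: 4.1
eef_pos: [547.3, -198.2, 177.8]
ee_rot: [0.001, 0.999, 0.05, 0.001]
force: [-8.4, 4.8, 24.5]
grip_width: 0.001
grip_force: 12.3
time_s: 4.6
eef_pos: [547.6, -198.3, 297.2]
ee_rot: [0.002, 0.999, 0.05, 0.002]
force: [-0.3, 0.6, 0.0]
grip_width: 0.002
grip_force: 0.0
```

View pics/sidec1.png

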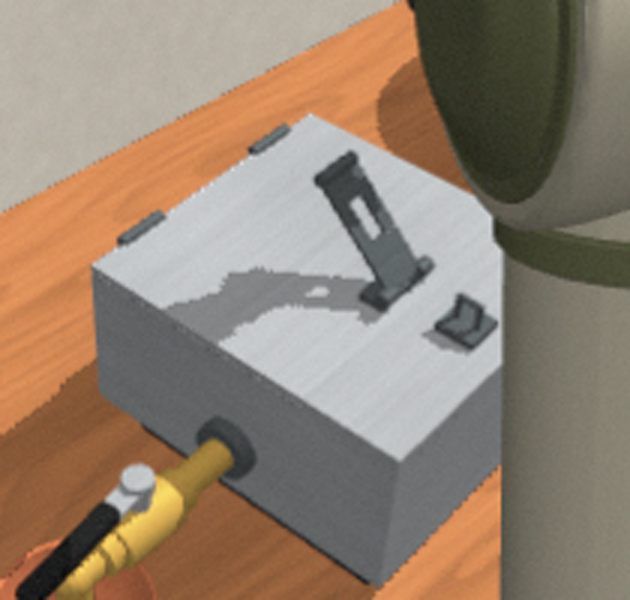

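The lid is shut, flush with the deck. The hasp stands at roughly 45°, with its roll at crop (337,170). Next I go behind the hasp.

```bash
python3 -m handwheel '[[[24,26,5,0,0,0,-1],[24,26,0,0,0,0,-1],[25,26,0,0,0,0,-1],[0,0,0,0,0,0,-1],[0,0,-25,0,0,0,-1],[0,0,-25,0,0,0,-1],[0,0,-25,0,0,0,-1],[0,0,0,0,0,0,-1]]]'; python3 -m handwheel '[[[-10,-1,0,0,0,0,-1],[-10,-1,0,0,0,0,-1],[-10,-1,0,0,0,0,-1],[-8,-1,3,0,0,0,-1],[0,0,0,0,0,0,-1]]]'
```

```text
time_s: 5.7
eef_pos: [618.7, -120.3, 221.9]
ee_rot: [-0.001, 0.999, 0.05, -0.002]
force: [-0.3, -0.2, -0.8]
grip_width: -0.003
grip_force: 0.0
time_s: 6.32
eef_pos: [581.4, -124.2, 228.0]
ee_rot: [0.0, 0.999, 0.05, 0.0]
force: [0.1, 0.2, -1.1]
grip_width: 0.002
grip_force: 0.0
```

```bash
python3 -m handwheel '[[[-12,-1,5,0,0,0,-1],[-12,-1,5,0,0,0,-1],[-12,-1,5,0,0,0,-1],[-12,-1,5,0,0,0,-1]]]'; python3 -m handwheel '[[[-12,-1,3,0,0,0,-1],[-12,-1,0,0,0,0,-1],[-12,-1,0,0,0,0,-1],[-12,-1,0,0,0,0,-1],[-8,-1,0,0,0,0,-1],[0,0,0,0,0,0,-1]]]'
python3 - <<'E'
from rig import *
import cv2
c=capture("side");a=c["image"][60:260,260:470,::-1]; cv2.imwrite("pics/s2.png",cv2.resize(a,None,fx=3,fy=3))
E
```

```text
time_s: 6.82
eef_pos: [533.0, -128.1, 247.6]
ee_rot: [-0.0, 0.999, 0.05, -0.0]
force: [0.7, -0.1, -0.4]
grip_width: -0.005
grip_force: 0.4
time_s: 7.58
eef_pos: [477.6, -133.1, 250.4]
ee_rot: [0.0, 0.999, 0.05, -0.0]
force: [0.4, -0.7, 0.2]
grip_width: 0.0
grip_force: 0.0
```

View pics/s2.png

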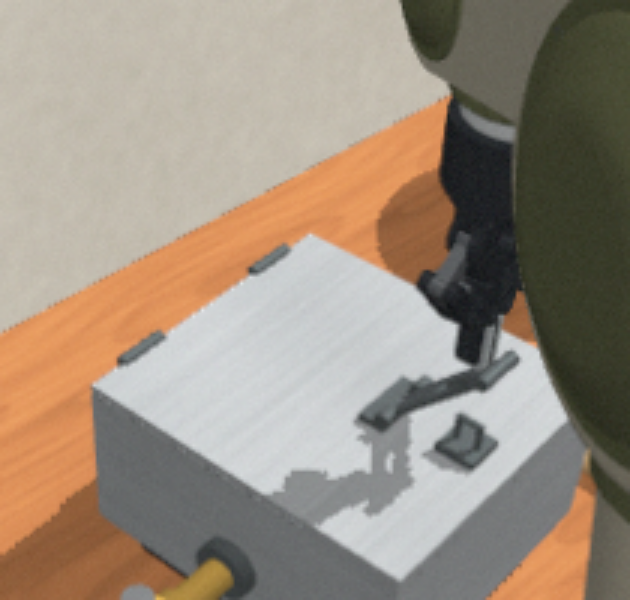

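The hasp is past vertical, with its roll at crop (500,368) just below the fingertips. Next I press it down along its arc.

```bash
python3 -m handwheel '[[[-12,-1,6,0,0,0,-1],[0,0,-6,0,0,0,-1],[-4,0,-8,0,0,0,-1],[-4,-1,-8,0,0,0,-1],[-4,0,-8,0,0,0,-1],[0,0,0,0,0,0,-1]]]'; python3 -m handwheel '[[[-4,-1,-8,0,0,0,-1],[-4,0,-8,0,0,0,-1],[-4,0,-7,0,0,0,-1],[-2,0,-5,0,0,0,-1],[-2,0,-3,0,0,0,-1],[0,0,0,0,0,0,-1]]]'
```

```text
time_s: 8.38
eef_pos: [453.5, -134.9, 225.6]
ee_rot: [-0.0, 0.999, 0.05, -0.001]
force: [-0.4, 0.3, -0.7]
grip_width: -0.001
grip_force: 0.0
time_s: 9.12
eef_pos: [437.9, -136.0, 195.2]
ee_rot: [-0.0, 0.999, 0.05, -0.0]
force: [-0.2, -0.3, -0.4]
grip_width: -0.002
grip_force: 0.0
```

```bash
python3 -m handwheel '[[[0,0,-2,0,0,0,-1],[0,0,-2,0,0,0,-1],[0,0,-1,0,0,0,-1],[0,0,0,0,0,0,-1]]]'
python3 - <<'E'
from rig import *
import cv2
c=capture("side");a=c["image"][120:270,330:490,::-1]; cv2.imwrite("pics/s3.png",cv2.resize(a,None,fx=4,fy=4))
E
```

```text
time_s: 9.62
eef_pos: [438.3, -136.3, 192.1]
ee_rot: [0.001, 0.999, 0.05, 0.001]
force: [-6.2, 2.5, 18.2]
grip_width: 0.002
grip_force: 8.6
```

View pics/s3.png

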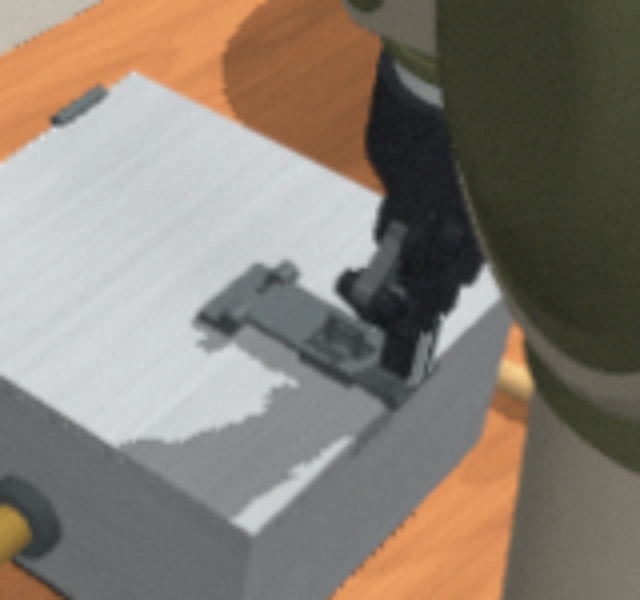

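The hasp lies flat, its slot over the loop and the roll at the deck's front edge, and it pushed back with 18 N at the stop. Next is the lever.

```bash
python3 -m handwheel '[[[0,0,30,0,0,0,-1],[0,0,30,0,0,0,-1],[0,0,30,0,0,0,-1],[15,39,0,0,0,0,-1],[15,39,0,0,0,0,-1],[16,39,0,0,0,0,-1],[16,39,0,0,0,0,-1],[16,39,0,0,0,0,-1]]]'; python3 -m handwheel '[[[15,39,0,0,0,0,-1],[16,39,0,0,0,0,-1],[16,39,0,0,0,0,-1],[0,0,-40,0,0,0,-1],[0,0,0,0,0,0,-1]]]';python3 - <<'E'
from rig import *
import cv2
c=capture("top");a=c["image"][145:285,205:385,::-1]; cv2.imwrite("pics/t4.png",cv2.resize(a,None,fx=4,fy=4))
E
```

```text
time_s: 10.68
eef_pos: [516.4, 60.4, 280.2]
ee_rot: [0.0, 0.999, 0.05, 0.0]
force: [0.5, -0.5, 0.2]
grip_width: -0.002
grip_force: 0.0
time_s: 11.3
eef_pos: [561.9, 176.1, 237.7]
ee_rot: [0.0, 0.999, 0.051, -0.003]
force: [0.5, 0.2, 0.3]
grip_width: -0.002
grip_force: 0.0
```

View pics/t4.png

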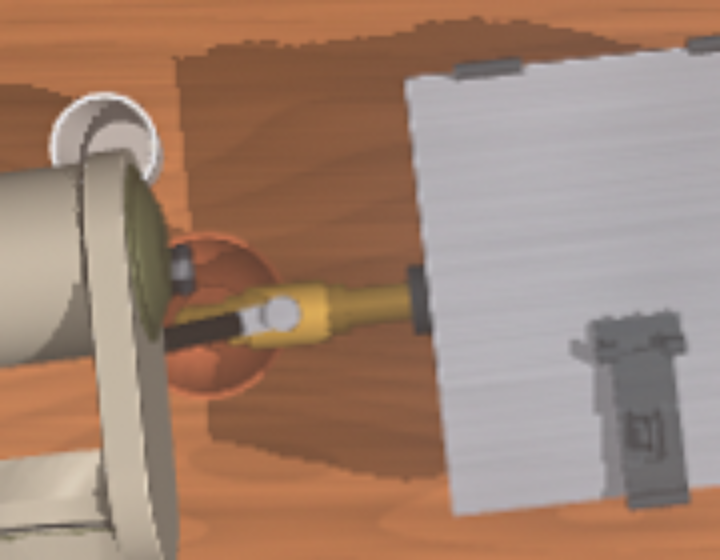

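The hasp lies over the catch at crop (645,440). The fingertips at (180,268) are clear behind the lever, and the pot is clear too. I'll descend and swing the lever.

```bash
python3 -m handwheel '[[[0,0,-30,0,0,0,-1],[0,0,-30,0,0,0,-1],[0,0,-30,0,0,0,-1],[0,0,-27,0,0,0,-1],[0,0,0,0,0,0,-1]]]'; python3 -m handwheel '[[[-14,-1,0,0,0,0,-1],[-14,0,0,0,0,0,-1],[-13,-1,0,0,0,0,-1],[-11,-5,0,0,0,0,-1],[-11,-5,0,0,0,0,-1],[-11,-6,0,0,0,0,-1],[0,0,0,0,0,0,-1]]]';  python3 -m handwheel '[[[-8,-9,0,0,0,0,-1],[-8,-9,0,0,0,0,-1],[-8,-9,0,0,0,0,-1],[-4,-9,0,0,0,0,-1],[-4,-10,0,0,0,0,-1],[-3,-10,0,0,0,0,-1],[0,0,0,0,0,0,-1]]]'
```

```text
time_s: 11.98
eef_pos: [563.0, 175.5, 123.5]
ee_rot: [0.0, 0.999, 0.05, -0.001]
force: [0.9, -1.2, 0.5]
grip_width: 0.002
grip_force: 0.0
time_s: 12.85
eef_pos: [488.5, 157.7, 123.8]
ee_rot: [-0.0, 0.999, 0.05, -0.0]
force: [-0.0, 0.6, 0.8]
grip_width: -0.002
grip_force: 0.0
time_s: 13.72
eef_pos: [453.7, 101.2, 123.2]
ee_rot: [0.0, 0.999, 0.05, -0.0]
force: [0.4, -0.2, 0.9]
grip_width: -0.001
grip_force: 0.0
```

```bash
for i in 1; do python3 -m handwheel '[[[0,-3,0,0,0,0,-1],[0,-2,0,0,0,0,-1],[0,0,0,0,0,0,-1]]]'; python3 -m handwheel '[[[0,-2,0,0,0,0,-1],[0,-1,0,0,0,0,-1],[0,0,0,0,0,0,-1]]]'; done
```

```text
time_s: 14.1
eef_pos: [453.8, 97.2, 123.2]
ee_rot: [-0.0, 0.999, 0.05, -0.0]
force: [-1.8, 2.9, 0.4]
grip_width: -0.001
grip_force: 1.6
time_s: 14.48
eef_pos: [453.8, 96.4, 123.3]
ee_rot: [-0.002, 0.999, 0.05, 0.0]
force: [0.4, 19.6, -0.6]
grip_width: 0.001
grip_force: 9.9
```

```bash
python3 -m handwheel '[[[0,10,0,0,0,0,-1],[0,15,0,0,0,0,-1],[0,0,40,0,0,0,-1],[0,0,40,0,0,0,-1],[0,0,40,0,0,0,-1],[-20,40,20,0,0,0,-1],[-20,40,0,0,0,0,-1],[-20,40,0,0,0,0,-1]]]'; python3 -m handwheel '[[[-20,40,0,0,0,0,-1],[-20,40,0,0,0,0,-1],[-20,40,0,0,0,0,-1],[0,0,0,0,0,0,-1]]]'
python3 - <<'E'
from rig import *
import cv2,numpy as np
a=capture("top")["image"][145:285,205:455,::-1]; b=capture("side")["image"][130:330,195:480,::-1]
a=cv2.resize(a,(500,280));b=cv2.resize(b,(428,300));o=np.zeros((590,500,3),np.uint8);o[:280]=a;o[285:585,:428]=b
cv2.imwrite("pics/f.png",o)
E
```

```text
time_s: 15.48
eef_pos: [393.2, 240.5, 263.6]
ee_rot: [0.0, 0.999, 0.05, 0.0]
force: [-0.0, 0.2, 0.3]
grip_width: -0.003
grip_force: 0.0
time_s: 15.98
eef_pos: [332.5, 361.1, 263.2]
ee_rot: [0.0, 0.999, 0.052, 0.0]
force: [0.4, -0.3, -0.2]
grip_width: -0.004
grip_force: 0.0
```

View pics/f.png

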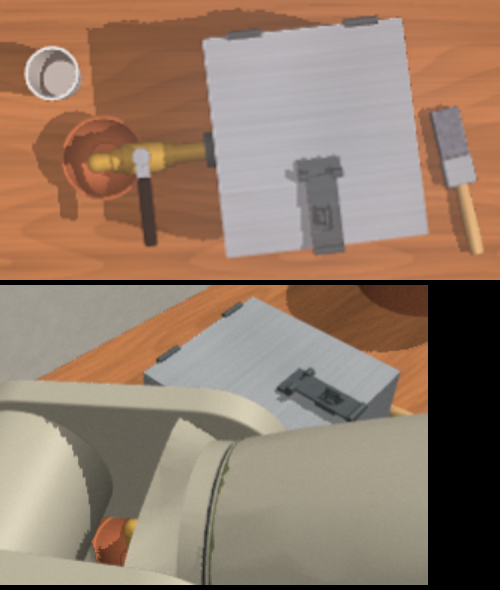

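The final picture shows the lid flush and the hasp flat over the catch at (322,215). The lever is square to the pipe from (142,160) to (151,242), and the bowl, pot and brush haven't moved.

```bash
python3 -c "from rig import *;print(finish_job())"
```

```text
the job is handed in; nothing more can be done
None
```

The tank is closed up: lid shut, hasp flat over the catch, tap lever turned square across its pipe to its stop, and the bowl, pot and brush left where they were; the job was handed in at about 16 s on the robot's clock, and no verdict came back.

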